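# Wheel the salt-and-pepper caddy onto the blue parking mat

## Task

Take the little wheeled salt-and-pepper caddy by its handle and, without lifting it, first push it forward (red strip leading) until both front castors trail straight behind their pivots, then steer it on to the blue mat. Park it centred on the mat and in line with the mat's arrow, with the front castors still trailing straight, and let go.

Things in the scene. Friction and masses are not known exactly. Their poses are not given: they have to be found in the camera images.
- caddy: small wooden caddy on wheels, 124 mm long (x), 90 wide, 160 high, 0.6 kg. Origin: on the worktop under its centre; +x forward, to the end with the red strip; z up. Handle over the centre: upright wooden bar 16 mm thick along x, 66 wide along y, 124 to 160 mm above the worktop. Two shakers fixed before and behind it, 95 mm high. Rear wheels do not swivel but skid: held, it can be turned on the spot
- axle_left (a point): wheel centre of the front left castor (22 mm wheel), 11 mm above the worktop, 16 mm from its pivot. Pivot at x = 35, y = 30 mm in the caddy's frame; trailing straight, this point is at x = 19, y = 30 mm. It starts well out of line; pushed straight ahead it trails within about 50 mm of travel; turning on the spot, sideways or backward motion swings it out again
- axle_right (a point): the same point of the front right castor: pivot at x = 35, y = -30 mm in the caddy's frame; at x = 19, y = -30 mm when trailing straight. It behaves as the left one
- blue_mat: blue mat with a white arrow, 140 mm long (x) by 104 mm wide (y), a film 1 mm thick stuck to the worktop, no obstacle to wheels or fingers; origin at its centre, +x is the way the arrow points. A like mat in orange is not the one wanted; it may be rolled over

How it is judged:
By the outcome, as a careful person would: the job done as asked, in the order asked, and still so for the second after the job is handed in, with the robot touching nothing.
It also fails if it takes over 35 s, if anything falls off the work surface, if the arm or the gripper's body presses on something with over 40 N, if the wrist force passes 120 N, or if a joint passes its speed limit or range.

## Robot

A 6-joint arm with a two-finger parallel gripper is mounted at the origin on a cart in front of the work surface, level with it; the furniture and walls round the work are solid. World frame = base frame: x ahead of the robot, y to its left, z up, the work surface at z = 0. Lengths are in m, angles in rad, forces in N, time in s.
With the tool pointing down it reaches from about 0.325 to 0.9 m from the base axis. Payload 3.5 kg.
Tool frame: the origin (TCP) lies between the finger pads; the fingertips stand 22 mm ahead of it and the grasp point (between the pads) lies 3 mm ahead of it; z points along the fingers, y is the direction in which the jaws open and shut (so a half turn about z gives the same grasp; the last joint's range is limited). The gripper opens to 85 mm and grips with 20 to 120 N. Pads are 22 mm wide; open, the fingers measure 114 mm over their backs; the gripper's body (76 mm by 85 mm) begins 54 mm behind the grasp point. The pads swing forward as they close: fully open they stand 13 mm farther back than shut.
Start: joints at [-0.9, 0.276, -0.026, 1.268, 0, 1.467], TCP at [0.437, -0.447, 0.253] pointing down, gripper open.
Joint ranges: [-3.12, 3.12], [-0.85, 1.88], [-1.08, 1.24], [-1.95, 2.15], [-1.57, 1.53], [-3.14, 3.14]. Speed limits (rad/s): [2.57, 2.57, 3.14, 3.14, 3.14, 3.14].

## Interface

Orientations are given as a unit quaternion [w, x, y, z].
In Python, from cell import env gives the robot as it stands. The module is installed in compiled form; this text tells all that it offers.
- The arm moves only by the tool jog_arm, never from a script. Its argument "series" is a list of rows, each a list of 7 numbers: the shift along the tool's x, y, z in mm, then the turn, a rotation vector about the tool's x, y, z in rad, then the finger opening in mm, from 0 to 85.4. In form: [[tx, ty, tz, rx, ry, rz, gripper], ...]. A call has 1 to 20 rows; each row is the pose to reach, as a shift and turn from the pose measured when the call began, along the tool's axes at that moment; what a row does not reach only later rows make up. A row lasts 1/12 s, in which the tool goes at most 41.7 mm and 7.16 degrees, less where a joint would pass 70% of its speed; a pose out of reach is approached as far as the arm can. A call with a gripper value outside its range is refused whole. The fingers move at their own pace and stop on an object; the grip force is fixed at half the most. Time passes only in rows, so rows that repeat a pose let the fingers close. It gives the time, the measured TCP pose, the force and the opening at its end, in the units of the state.
- env.sense(): the state, without advancing time (a new reading comes with each control period).
- env.get_image(name): name is "scene" or "top" or "wrist"; returns a dict with "img" (384x512x3 uint8, blue, green, red), "fx", "fy", "cx", "cy" (pixels), "k1" (the pictures are not rectified: a ray, as slopes to the right and down, at radius r is drawn at 1 + k1 r^2 times it, then the intrinsics apply), "rvec" (rotation vector, rad) and "tvec" (3), from world to camera coordinates, as OpenCV has them. Camera axes: x right, y down, z forward; pixel columns grow to the right and rows downward; lengths in m; the calibration is good to about 2 mm. A picture is of the moment at which its call begins. There is no depth.
- env.job_done(): hands the job in, once; it reports no verdict.
The state is a dict: "time": time; "joint_pos": joint angles; "qvel": joint speeds; "joint_torque": joint torques, N m; "tcp_pos": TCP position; "eef_rot": TCP orientation; "wrist_force": force on the tool from outside, world axes, zero at the start; "moment": the same for the moment, N m; "width": finger opening in m.
Only numpy, scipy, OpenCV 4.12 (cv2) and the standard library are available. Lean on these libraries where they do the work, as an engineer would, in place of code of your own. Each camera call takes 0.05 s, during which the arm holds its last target.

## Working session

There is one attempt and no reset: what is moved stays moved. The work goes in short steps, Python scripts to look and compute and a tool call to move; the robot and the scene stay as the last step left them, time stands still between calls to the robot, and variables do not carry over. Pictures are saved under pics/ and viewed, and the job is handed in when it is done.

Besides the shell and the picture viewer there is one more tool, called by a JSON object that holds its "api" and its "payload". jog_arm: Moves the arm, as the interface text tells. Its arguments: {"type":"object","properties":{"series":{"type":"array"}},"required":["series"]}

```bash
mkdir -p pics; cat > h.py <<'E'
import numpy as np, cv2
from cell import env
def grab(n,f):
    d=env.get_image(n); cv2.imwrite('pics/'+f+'.png',d['img']); np.save('pics/'+f+'.npy',d,allow_pickle=True); return d
def load(f): return np.load('pics/'+f+'.npy',allow_pickle=True).item()
def ray(d,u,v):
    x,y=(u-d['cx'])/d['fx'],(v-d['cy'])/d['fy']
    X,Y=x,y
    for _ in range(30):
        s=1+d['k1']*(X*X+Y*Y); X,Y=x/s,y/s
    R,_=cv2.Rodrigues(np.array(d['rvec'],float)); t=np.array(d['tvec'],float).ravel()
    return -R.T@t, R.T@np.array([X,Y,1.])
def plane(d,u,v,z):
    c,r=ray(d,u,v); return c+r*(z-c[2])/r[2]
def proj(d,P):
    R,_=cv2.Rodrigues(np.array(d['rvec'],float)); p=R@np.array(P,float)+np.array(d['tvec'],float).ravel()
    X,Y=p[:2]/p[2]; s=1+d['k1']*(X*X+Y*Y)
    return np.array([X*s*d['fx']+d['cx'],Y*s*d['fy']+d['cy']])
E
python3 - <<'E'
from h import *
for n in ['scene','top','wrist']:
    d=grab(n,n+'0'); print(n,d['fx'],d['k1'],ray(d,d['cx'],d['cy']))
print(env.sense())
E
```

```text
scene 421.0799128477318 -0.13873863735531433 (array([0.12828447, 0.21285302, 0.70175366]), array([ 0.40349289, -0.50947667, -0.76001777]))
top 456.6017477531147 -0.052376979196982684 (array([ 0.36797036, -0.2177541 ,  0.88860153]), array([ 0.1245823 , -0.01865601, -0.99203387]))
wrist 342.2818805363675 -0.03161215803845184 (array([ 0.49426701, -0.39082095,  0.37377746]), array([-0.22544299, -0.21782563, -0.94959331]))
{'time': 0.15, 'joint_pos': array([-9.00417394e-01,  2.77009337e-01, -2.75510371e-02,  1.26800157e+00,
        3.64151152e-05,  1.46736542e+00]), 'qvel': array([ 1.10694140e-04, -5.69666460e-04,  4.71160385e-03, -4.74872801e-04,
        8.93996277e-04,  1.98527621e-05]), 'joint_torque': array([ 9.19721351e-04, -4.46056652e+01,  2.95638496e+01,  1.05124773e-02,
       -6.41328825e-05,  2.08316573e-05]), 'tcp_pos': array([ 0.43642406, -0.44660184,  0.25239182]), 'eef_rot': array([-8.52669057e-04,  9.26080987e-01,  3.77323768e-01, -2.29434587e-04]), 'wrist_force': array([-0.04450592,  0.50692822,  0.7251045 ]), 'moment': array([0.01929509, 0.02017828, 0.02012363]), 'width': 0.08525306324702844}
```

View pics/scene0.png

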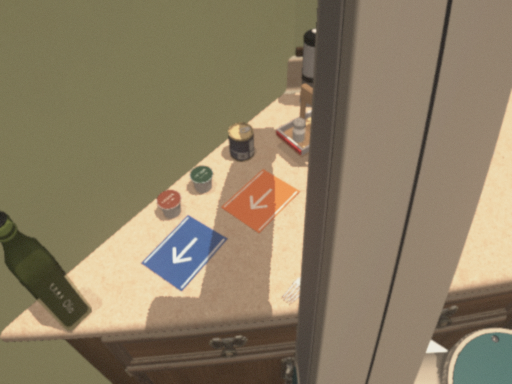

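View pics/top0.png

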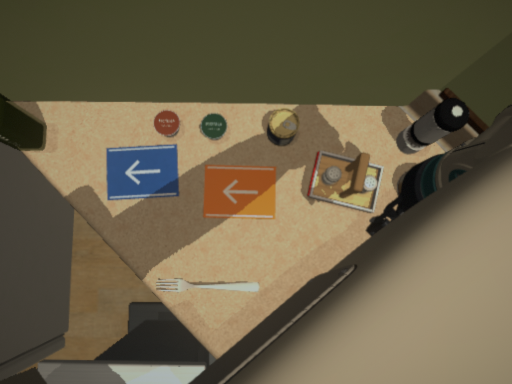

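View pics/wrist0.png

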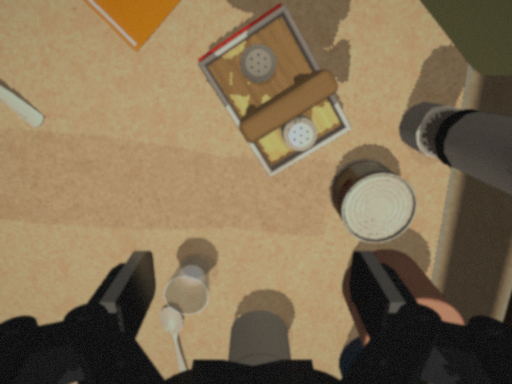

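The top view shows the caddy near (345,180) with its red strip facing left, the blue mat at (143,172) with its arrow to the left, and the orange mat between them. A pepper mill stands behind the caddy and a can above the lane. Next I measure these.

```bash
python3 - <<'E'
from h import *
for n in ['top0','scene0','wrist0']:
    d=load(n); hsv=cv2.cvtColor(d['img'],cv2.COLOR_BGR2HSV)
    for name,lo,hi in [('blue',(100,120,40),(125,255,255)),('orange',(5,170,120),(16,255,255)),('red',(174,120,60),(180,255,255))]:
        m=cv2.inRange(hsv,lo,hi)
        if name=='red': m|=cv2.inRange(hsv,(0,170,60),(4,255,255))
        cs,_=cv2.findContours(m,cv2.RETR_EXTERNAL,cv2.CHAIN_APPROX_NONE)
        for c in sorted(cs,key=cv2.contourArea)[::-1][:2]:
            if cv2.contourArea(c)<15: continue
            r=cv2.minAreaRect(c); z={'blue':.001,'orange':.001,'red':.03}[name]
            P=[plane(d,*p,z)[:2].round(4) for p in cv2.boxPoints(r)]
            print(n,name,r[0],r[1],cv2.contourArea(c)); print('   ',*P, np.mean(P,0).round(4), [np.linalg.norm(P[i]-P[i-1]).round(4) for i in range(4)])
im=load('top0')['img'][130:230,290:400]; cv2.imwrite('pics/topc.png',cv2.resize(im,None,fx=6,fy=6,interpolation=cv2.INTER_CUBIC))
im=load('wrist0')['img'][0:190,190:400]; cv2.imwrite('pics/wc.png',cv2.resize(im,None,fx=3,fy=3,interpolation=cv2.INTER_CUBIC))
E
```

```text
top0 blue (141.6516876220703, 170.49122619628906) (47.03697204589844, 70.14310455322266) 2894.5
    [0.5621 0.0455] [ 0.5717 -0.0931] [ 0.478  -0.1011] [0.4685 0.0357] [ 0.5201 -0.0282] [np.float64(0.0941), np.float64(0.1389), np.float64(0.094), np.float64(0.1371)]
top0 orange (239.35305786132812, 191.49566650390625) (70.58712005615234, 51.06615447998047) 2493.5
    [ 0.4314 -0.1515] [ 0.5322 -0.1525] [ 0.5297 -0.2918] [ 0.4287 -0.2889] [ 0.4805 -0.2212] [np.float64(0.1374), np.float64(0.1008), np.float64(0.1393), np.float64(0.101)]
top0 red (312.8109130859375, 172.95462036132812) (1.4780287742614746, 43.17399597167969) 15.0
    [ 0.4735 -0.3497] [ 0.5552 -0.3699] [ 0.5546 -0.3727] [ 0.4729 -0.3524] [ 0.514  -0.3612] [np.float64(0.0028), np.float64(0.0842), np.float64(0.0029), np.float64(0.0842)]
wrist0 orange (116.0, 15.500001907348633) (51.61880111694336, 7.7781758308410645) 159.5
    [ 0.436  -0.2303] [ 0.4437 -0.2313] [ 0.4427 -0.2784] [ 0.4347 -0.2776] [ 0.4393 -0.2544] [np.float64(0.0473), np.float64(0.0078), np.float64(0.0471), np.float64(0.008)]
wrist0 red (239.5814971923828, 31.620620727539062) (2.3066139221191406, 97.90786743164062) 98.0
    [ 0.4686 -0.3442] [ 0.555  -0.3655] [ 0.5547 -0.3675] [ 0.4681 -0.3462] [ 0.5116 -0.3558] [np.float64(0.0021), np.float64(0.089), np.float64(0.002), np.float64(0.0892)]
```

View pics/topc.png

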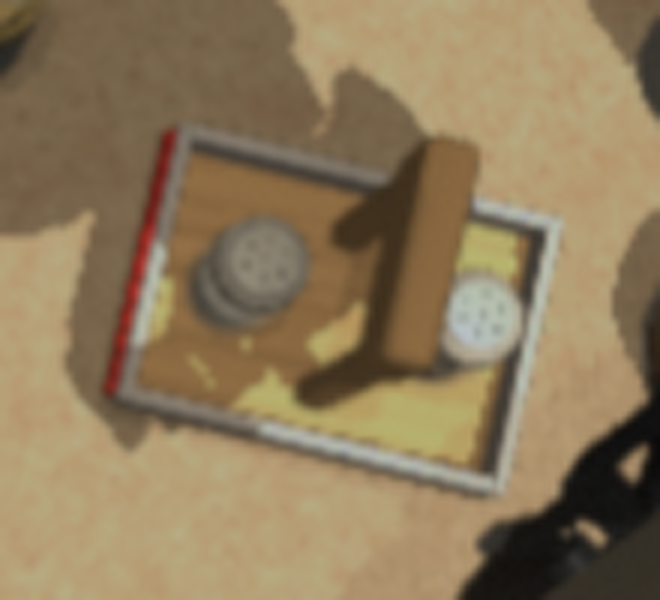

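View pics/wc.png

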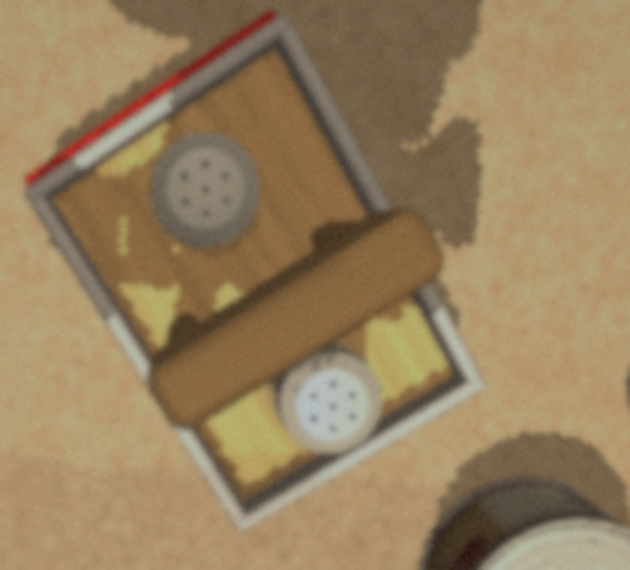

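The close-ups show the handle's top face and the rim corners clearly in both views. The castors are hidden under the tray. I triangulate the handle, rim and obstacles, and refine the mats.

```bash
cat >> h.py <<'E'
def tri(*obs):
    A=np.zeros((3,3));b=np.zeros(3)
    for d,p in obs:
        c,r=ray(d,*p); r=r/np.linalg.norm(r); M=np.eye(3)-np.outer(r,r); A+=M;b+=M@c
    X=np.linalg.solve(A,b); return X,[np.round(np.linalg.norm(proj(d,X)-p),1) for d,p in obs]
def yaw(a,b): return np.degrees(np.arctan2(b[1]-a[1],b[0]-a[0]))
E
python3 - <<'E'
from h import *
t=load('top0');w=load('wrist0');s=load('scene0')
T=lambda x,y:((x+.5)/6-.5+290,(y+.5)/6-.5+130)
W=lambda x,y:((x+.5)/3-.5+190,(y+.5)/3-.5)
# handle top corners order: (front,+xw),(rear,+xw),(rear,-xw),(front,-xw)
ht=[(428,137),(480,147),(437,370),(383,360)]
hw=[(403,208),(443,262),(187,427),(150,375)]
for nm,d,f,L in (('top',t,T,ht),('wr',w,W,hw)):
    P=np.array([plane(d,*f(*p),.16) for p in L])
    print(nm,P[:,:2].round(4).tolist(),'c',P.mean(0).round(4),'yaw bar',yaw((P[2]+P[3]),(P[0]+P[1]))+90,
     'len',np.linalg.norm(P[0]+P[1]-P[2]-P[3])/2,'thk',np.linalg.norm(P[0]+P[3]-P[1]-P[2])/2)
rt=[(172,128),(560,222),(500,493),(110,393)]
rw=[(278,13),(482,382),(240,525),(28,182)]
Q=[]
for a,b in zip(rt,rw):
    X,e=tri((t,T(*a)),(w,W(*b))); Q.append(X); print('rim',X.round(4),e)
Q=np.array(Q);print(Q.mean(0).round(4),yaw(Q[1],Q[0]),yaw(Q[2],Q[3]),yaw(Q[3],Q[0])+90,yaw(Q[2],Q[1])+90,[np.linalg.norm(Q[i]-Q[i-1]).round(4) for i in range(4)])
E
python3 - <<'E'
from h import *
t=load('top0');s=load('scene0')
a=t['img'][95:220,95:300];cv2.imwrite('pics/a.png',cv2.resize(a,None,fx=3.9,fy=3.9,interpolation=cv2.INTER_CUBIC))
a=t['img'][80:240,370:512];cv2.imwrite('pics/b.png',cv2.resize(a,None,fx=3.7,fy=3.7,interpolation=cv2.INTER_CUBIC))
a=s['img'][10:180,210:330];cv2.imwrite('pics/c.png',cv2.resize(a,None,fx=3.5,fy=3.5,interpolation=cv2.INTER_CUBIC))
E
```

```text
top [[0.5269, -0.4192], [0.5243, -0.4335], [0.4626, -0.4201], [0.4652, -0.4054]] c [ 0.4947 -0.4195  0.16  ] yaw bar 77.5438972728172 len 0.06313593203973934 thk 0.014744165361080978
wr [[0.5258, -0.4192], [0.5245, -0.4326], [0.4645, -0.4193], [0.467, -0.4062]] c [ 0.4954 -0.4193  0.16  ] yaw bar 77.471726555344 len 0.060833586912853795 thk 0.013381178404604599
rim [ 0.5532 -0.369   0.0475] [np.float64(0.0), np.float64(0.1)]
rim [ 0.5246 -0.4911  0.0485] [np.float64(0.2), np.float64(0.3)]
rim [ 0.4385 -0.4686  0.0526] [np.float64(0.1), np.float64(0.1)]
rim [ 0.4689 -0.3484  0.0486] [np.float64(0.0), np.float64(0.1)]
[ 0.4963 -0.4193  0.0493] 76.82264492411818 75.83279539560597 76.28790331430396 75.33132906103049 [np.float64(0.0868), np.float64(0.1254), np.float64(0.089), np.float64(0.124)]
```

View pics/a.png

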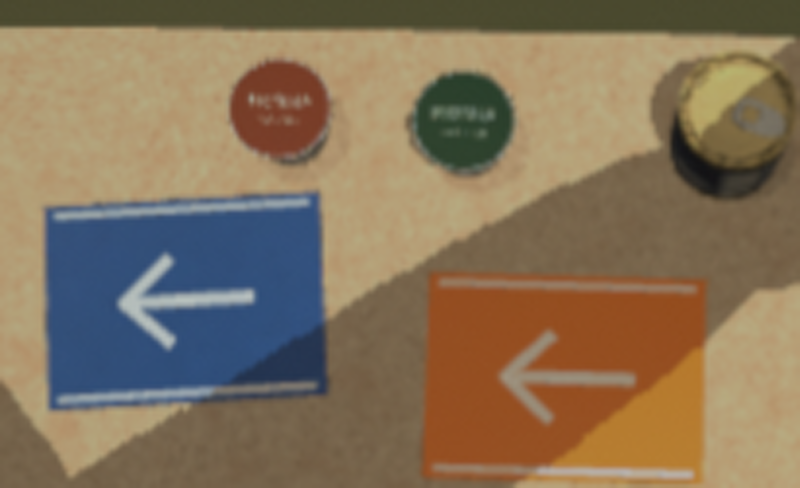

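View pics/b.png

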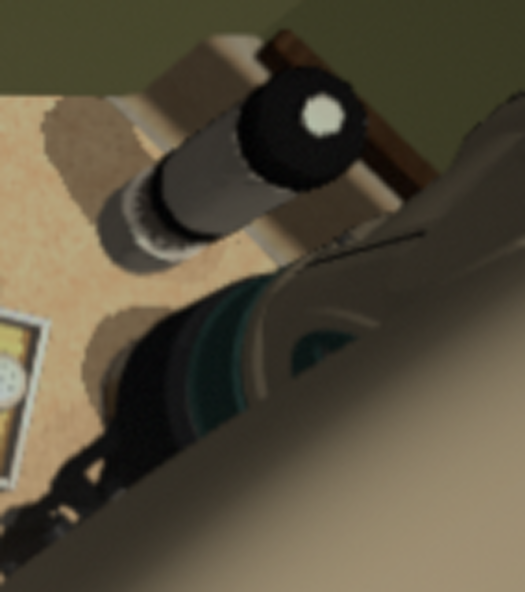

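View pics/c.png

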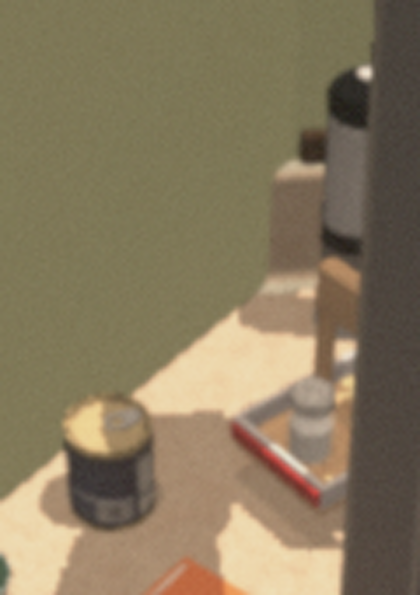

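```bash
python3 - <<'E'
from h import *
t=load('top0');s=load('scene0');w=load('wrist0')
A=lambda x,y:((x+.5)/3.9-.5+95,(y+.5)/3.9-.5+95)
M=[plane(t,*A(*p),.001) for p in [(46,207),(319,193),(327,393),(51,409)]]
M=np.array(M);print('mat',M[:,:2].round(4).tolist(),M.mean(0).round(4),yaw(M[1],M[0]),yaw(M[2],M[3]),yaw(M[3],M[0])+90,yaw(M[2],M[1])+90,[np.linalg.norm(M[i]-M[i-1]).round(4) for i in range(4)])
tip,tail=plane(t,*A(118,302),.001),plane(t,*A(254,296),.001);print('arrow',tip,tail,yaw(tail,tip))
# scene blue corners
hsv=cv2.cvtColor(s['img'],cv2.COLOR_BGR2HSV);m=cv2.inRange(hsv,(95,90,30),(130,255,255))
m=cv2.morphologyEx(m,cv2.MORPH_CLOSE,np.ones((7,7)));cs,_=cv2.findContours(m,0,1);c=max(cs,key=cv2.contourArea)
q=cv2.approxPolyDP(cv2.convexHull(c),6,True)[:,0];S=np.array([plane(s,*map(float,p),.001) for p in q]);print('scene mat',q.tolist(),S[:,:2].round(4).tolist(),S.mean(0).round(4))
B=lambda x,y:((x+.5)/3.7-.5+370,(y+.5)/3.7-.5+80)
C=lambda x,y:((x+.5)/3.5-.5+210,(y+.5)/3.5-.5+10)
print('mill top',tri((t,B(322,115)),(s,C(365,72))))
print('mill base',plane(t,*B(150,240),0))
print('can top',tri((t,A(737,110)),(s,C(108,428))))
print('pods',plane(t,*A(280,108),.03),plane(t,*A(463,120),.03))
print('second can (wrist)',[plane(w,378,207,z).round(3) for z in (.05,.1)],'mill wrist',plane(w,432,130,0).round(3))
E
```

```text
mat [[0.5648, 0.0434], [0.5735, -0.0953], [0.4712, -0.1022], [0.4616, 0.0359]] [ 0.5178 -0.0296  0.001 ] 93.59772740626315 93.96570416564299 94.1256879307493 93.85062540351939 [np.float64(0.1034), np.float64(0.1389), np.float64(0.1026), np.float64(0.1384)]
arrow [0.51623487 0.0045333  0.001     ] [ 0.52003635 -0.06403385  0.001     ] 93.17332492228455
scene mat [[191, 218], [217, 240], [178, 287], [146, 263]] [[0.5606, -0.0917], [0.4824, -0.0851], [0.4701, 0.0358], [0.5544, 0.039]] [ 0.5169 -0.0255  0.001 ]
mill top (array([ 0.58790613, -0.56132842,  0.20515588]), [np.float64(0.9), np.float64(0.6)])
mill base [ 0.57960339 -0.56458251  0.        ]
can top (array([ 0.60156123, -0.30206148,  0.06409145]), [np.float64(0.2), np.float64(0.2)])
pods [ 0.60959984 -0.07873377  0.03      ] [ 0.6045664  -0.16942766  0.03      ]
second can (wrist) [array([ 0.491, -0.573,  0.05 ]), array([ 0.492, -0.545,  0.1  ])] mill wrist [ 0.59  -0.573  0.   ]
```

Measured so far:

| Item | Position (x, y) or height | Yaw / size |
|---|---|---|
| Caddy | (0.4955, −0.419) | 76.4° |
| Blue mat | (0.518, −0.029) | 93.8° |
| Can | (0.602, −0.302) | top 64 mm |

The lengths check out: rim 124×88 mm, mat 139×103 mm, handle about 63 mm. The can sits tight against the lane, so I plan the path with its clearance in mind.

```bash
cat >> h.py <<'E'
from scipy.spatial.transform import Rotation as Ro
def cur():
    s=env.sense(); q=np.array(s['eef_rot']); return np.array(s['tcp_pos']),Ro.from_quat([q[1],q[2],q[3],q[0]]),s
def down(yx):  # tool straight down, tool-x yaw yx deg
    a=np.radians(yx); x=np.array([np.cos(a),np.sin(a),0]);z=np.array([0,0,-1.]);return Ro.from_matrix(np.c_[x,np.cross(z,x),z])
def row(p,R,tp,tyx):
    d=R.inv().apply(np.array(tp)-p)*1000; r=(R.inv()*down(tyx)).as_rotvec(); return np.r_[d.round(1),r.round(4)]
E
cat > plan.py <<'E'
import numpy as np
def path(c0,yaw0,segs,xr=-.035,ds=.002):
    # rear-axle reference car model; segs=[(len,total turn deg)]; smooth curvature (raised cosine)
    th=np.radians(yaw0); p=np.array(c0)+xr*np.array([np.cos(th),np.sin(th)]); out=[(p.copy(),th)]
    for L,dt in segs:
        n=int(round(L/ds)); w=1-np.cos(2*np.pi*(np.arange(n)+.5)/n); w*=np.radians(dt)/w.sum()
        for i in range(n):
            th+=w[i]/2; p=p+L/n*np.array([np.cos(th),np.sin(th)]); th+=w[i]/2; out.append((p.copy(),th))
    return [(p-xr*np.array([np.cos(t),np.sin(t)]),t) for p,t in out]
def castor(P,a0):
    res=[]
    for y in (.03,-.03):
        a=np.radians(a0); q0=None; H=[]
        for c,t in P:
            e=np.array([np.cos(t),np.sin(t)]);f=np.array([-e[1],e[0]]); q=c+.035*e+y*f
            if q0 is None: ax=q-.016*(np.cos(a)*e+np.sin(a)*f)
            else:
                d=ax-q; ax=q+.016*d/np.linalg.norm(d)
            q0=q; d=-(ax-q); H.append(np.degrees(np.arctan2(d@f,d@e)))
        res.append(H)
    return np.array(res)
def clear(P,o,r):
    m=9
    for c,t in P:
        e=np.array([np.cos(t),np.sin(t)]);f=np.array([-e[1],e[0]]); d=np.array(o)-c
        v=np.array([max(abs(d@e)-.062,0),max(abs(d@f)-.045,0)]); m=min(m,np.linalg.norm(v)-r)
    return m
E
python3 - <<'E'
from h import *; from plan import *
from scipy.optimize import fsolve
G=np.array([.518,-.029]);yg=93.8;c0=(.4955,-.4193);y0=76.4
g=np.radians(yg);n=np.array([-np.sin(g),np.cos(g)]);e=np.array([np.cos(g),np.sin(g)])
for s0 in (.055,.06,.065):
  for l1 in (.06,.08,.1):
   for a1 in (14,17.4,20,24):
    for l2 in (.05,.08):
      # middle straight length solved for lateral error 0
      f=lambda m:[(path(c0,y0,[(s0,0),(l1,a1),(abs(m[0]),0),(l2,yg-y0-a1)])[-1][0]-G)@n]
      ms=np.arange(0,.15,.004); v=np.array([f([m])[0] for m in ms]); i=np.argmin(abs(v))
      if abs(v[i])>.0015: continue
      P=path(c0,y0,[(s0,0),(l1,a1),(ms[i],0),(l2,yg-y0-a1)]); rem=(G-P[-1][0])@e
      if rem<.05: continue
      P=path(c0,y0,[(s0,0),(l1,a1),(ms[i],0),(l2,yg-y0-a1),(rem,0)])
      C=castor(P,120)
      print(s0,l1,a1,ms[i].round(3),l2,'rem',rem.round(3),'clr',np.round(clear(P,(.6016,-.302),.028)*1000,1),'cast',C[:,-1].round(2),C[:,int(s0/.002)].round(1))
p,R,s=cur()
for tp,y in [((.4955,-.4193,.215),166.4)]: print(p,row(p,R,tp,y))
E
```

```text
[ 0.43642406 -0.44660184  0.25239182] [ 6.1300e+01  2.1800e+01  3.7400e+01 -8.0000e-04 -2.0000e-03 -2.1304e+00]plan.py:6: RuntimeWarning: invalid value encountered in scalar divide
  n=int(round(L/ds)); w=1-np.cos(2*np.pi*(np.arange(n)+.5)/n); w*=np.radians(dt)/w.sum()
```

```bash
cat > pl.py <<'E'
from h import *; from plan import *
G=np.array([.518,-.029]);yg=93.8;c0=(.4955,-.4193);y0=76.4
g=np.radians(yg);n=np.array([-np.sin(g),np.cos(g)]);e=np.array([np.cos(g),np.sin(g)])
out=[]
for s0 in (.055,.06,.065):
  for l1 in (.04,.05,.06,.08):
   for a1 in np.arange(8,18,.5):
    for l2 in (.04,.06,.08):
     for m in np.arange(.01,.2,.01):
      S=[(s0,0),(l1,a1),(m,0),(l2,yg-y0-a1)]
      if s0+l1+m+l2>.345: continue
      P=path(c0,y0,S,ds=.005); d=G-P[-1][0]; rem=d@e
      if abs(d@n)>.0008 or rem<.06: continue
      P=path(c0,y0,S+[(rem,0)])
      C=castor(P,120)
      out.append((clear(P,(.6016,-.302),.028)*1000,s0,l1,a1,m,l2,rem,C[:,-1],C[:,int(s0/.002)]))
out.sort(key=lambda o:-o[0])
for o in out[:25]: print(*[np.round(x,3) for x in o])
E
python3 pl.py
```

```text
5.846 0.055 0.04 8.5 0.19 0.04 0.067 [0.193 0.156] [8.024 8.024]
5.783 0.055 0.04 8.0 0.18 0.04 0.078 [0.113 0.09 ] [8.024 8.024]
5.783 0.055 0.04 8.0 0.17 0.06 0.068 [0.124 0.103] [8.024 8.024]
5.116 0.055 0.05 8.5 0.18 0.04 0.068 [0.192 0.154] [8.024 8.024]
5.057 0.055 0.05 8.0 0.17 0.04 0.078 [0.112 0.089] [8.024 8.024]
5.057 0.055 0.05 8.0 0.16 0.06 0.068 [0.123 0.102] [8.024 8.024]
4.531 0.055 0.06 8.5 0.17 0.04 0.068 [0.19  0.153] [8.024 8.024]
4.473 0.055 0.06 8.0 0.15 0.04 0.088 [0.062 0.049] [8.024 8.024]
4.473 0.055 0.06 8.0 0.14 0.06 0.078 [0.068 0.056] [8.024 8.024]
4.473 0.055 0.06 8.0 0.13 0.08 0.068 [0.079 0.067] [8.024 8.024]
4.423 0.06 0.04 8.5 0.19 0.04 0.063 [0.257 0.207] [5.338 5.338]
4.388 0.06 0.04 8.0 0.17 0.04 0.083 [0.084 0.067] [5.338 5.338]
4.388 0.06 0.04 8.0 0.16 0.06 0.073 [0.092 0.076] [5.338 5.338]
4.388 0.06 0.04 8.0 0.15 0.08 0.063 [0.106 0.091] [5.338 5.338]
3.992 0.06 0.05 9.0 0.18 0.04 0.063 [0.243 0.198] [5.338 5.338]
3.955 0.06 0.05 8.5 0.17 0.04 0.073 [0.142 0.115] [5.338 5.338]
3.955 0.06 0.05 8.5 0.16 0.06 0.063 [0.157 0.131] [5.338 5.338]
3.917 0.06 0.05 8.0 0.16 0.04 0.083 [0.083 0.066] [5.338 5.338]
3.917 0.06 0.05 8.0 0.15 0.06 0.073 [0.092 0.076] [5.338 5.338]
3.917 0.06 0.05 8.0 0.14 0.08 0.063 [0.106 0.09 ] [5.338 5.338]
3.815 0.055 0.08 9.0 0.15 0.04 0.068 [0.178 0.145] [8.024 8.024]
3.761 0.055 0.08 8.5 0.14 0.04 0.078 [0.104 0.084] [8.024 8.024]
3.761 0.055 0.08 8.5 0.13 0.06 0.068 [0.115 0.096] [8.024 8.024]
3.703 0.055 0.08 8.0 0.13 0.04 0.088 [0.061 0.048] [8.024 8.024]
3.703 0.055 0.08 8.0 0.12 0.06 0.078 [0.067 0.055] [8.024 8.024]
```

{"api": "jog_arm", "payload": {"series": [[4,1,0,0,0,-0.125,85],[8,2,0,0,0,-0.25,85],[12,4,0,0,0,-0.375,85],[16,6,0,0,0,-0.5,85],[20,7,0,0,0,-0.625,85],[24,9,0,0,0,-0.75,85],[28,10,2,0,0,-0.875,85],[32,11,4,0,0,-1.0,85],[36,13,6,0,0,-1.12,85],[40,14,8,0,0,-1.24,85],[44,16,12,0,0,-1.36,85],[48,17,16,0,0,-1.48,85],[52,18,20,0,0,-1.6,85],[56,20,24,0,0,-1.72,85],[60,21,28,0,0,-1.84,85],[61.3,21.8,32,0,0,-1.96,85],[61.3,21.8,35,0,-0.002,-2.08,85],[61.3,21.8,37.4,0,-0.002,-2.13,85],[61.3,21.8,37.4,0,-0.002,-2.13,85]]}}

```text
time: 1.73
tcp_pos: [0.495, -0.4187, 0.2137]
eef_rot: [-0.001, 0.118, 0.993, 0.001]
wrist_force: [-0.1, 0.1, -0.3]
width: 0.0847
```

```bash
python3 - <<'E'
from h import *
for n in ['scene','top','wrist']: grab(n,n+'1')
a=load('top1')['img'][90:240,240:440];b=load('scene1')['img'][80:230,180:380]
cv2.imwrite('pics/d.png',np.vstack([cv2.resize(x,None,fx=2,fy=2,interpolation=cv2.INTER_CUBIC) for x in (a,b)]))
cv2.imwrite('pics/e.png',cv2.resize(load('wrist1')['img'],None,fx=1.5,fy=1.5))
E
```

```text
(no output)
```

View pics/d.png

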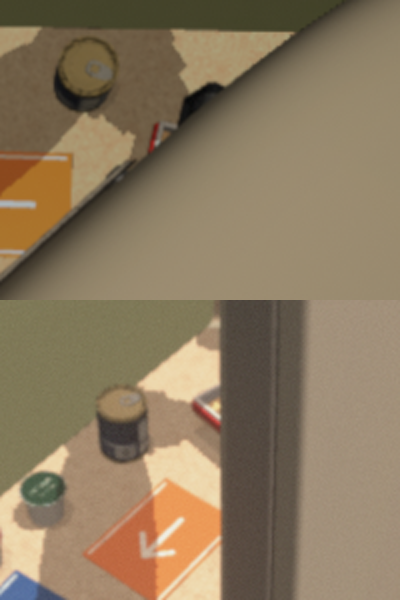

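View pics/e.png

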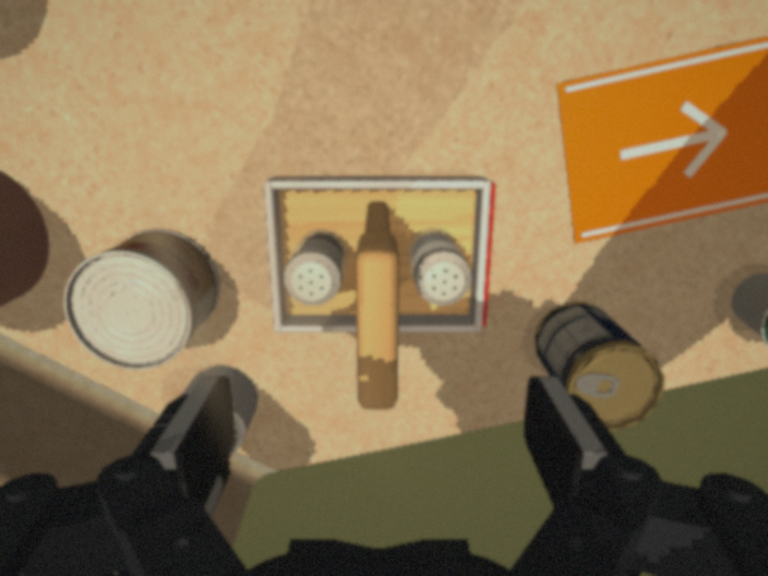

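The wrist view is now square to the caddy: tray at (267–492, 180–330), handle bar at (378, 330), can at (613, 383) in the 1.5× picture. I refine the caddy and can from it.

```bash
python3 - <<'E'
from h import *
w=load('wrist1');t=load('top1')
W=lambda x,y:((x+.5)/1.5-.5,(y+.5)/1.5-.5)
P=np.array([plane(w,*W(*p),.16) for p in [(398,250),(360,250),(360,406),(396,406)]])
print('handle',P[:,:2].round(4).tolist(),P.mean(0).round(4),'yaw',yaw(P[1]+P[2],P[0]+P[3]),yaw(P[0]+P[1],P[2]+P[3])+90,np.linalg.norm(P[0]+P[1]-P[2]-P[3])/2)
for z in (.047,.050):
  Q=np.array([plane(w,*W(*p),z) for p in [(490,181),(267,183),(276,329),(487,327)]])
  print('rim',Q.mean(0).round(4),[np.linalg.norm(Q[i]-Q[i-1]).round(4) for i in range(4)],yaw(Q[1]+Q[2],Q[0]+Q[3]),yaw(Q[0]+Q[1],Q[2]+Q[3])+90)
# can: top ellipse
T=lambda x,y:((x+.5)/2-.5+240,(y+.5)/2-.5+90)
X,e=tri((w,W(613,383)),(t,T(87,66)));print('can',X,e)
for z in (.06,.064,.068): print(z,plane(w,*W(613,383),z).round(4),plane(t,*T(87,66),z).round(4),'edges',plane(w,*W(566,383),z).round(4),plane(w,*W(661,383),z).round(4),plane(w,*W(613,340),z).round(4))
print('base near edge',plane(w,*W(536,345),0),plane(w,*W(580,304),0))
E
```

```text
handle [[0.4645, -0.4049], [0.4613, -0.418], [0.5228, -0.4338], [0.5262, -0.42]] [ 0.4937 -0.4192  0.16  ] yaw 76.24418126113254 75.90460137642245 0.06346676467719241
rim [ 0.4972 -0.4191  0.047 ] [np.float64(0.0887), np.float64(0.1248), np.float64(0.0888), np.float64(0.1293)] 76.79184522049236 77.42832506275812
rim [ 0.4964 -0.4189  0.05  ] [np.float64(0.0878), np.float64(0.1235), np.float64(0.0879), np.float64(0.128)] 76.79184522049236 77.42832506275812
can [ 0.60132106 -0.30075603  0.06518596] [np.float64(0.6), np.float64(0.3)]
0.06 [ 0.6044 -0.2986  0.06  ] [ 0.6032 -0.3016  0.06  ] edges [ 0.5973 -0.3267  0.06  ] [ 0.6117 -0.2696  0.06  ] [ 0.5753 -0.2959  0.06  ]
0.064 [ 0.6016 -0.3001  0.064 ] [ 0.6021 -0.3012  0.064 ] edges [ 0.5947 -0.3278  0.064 ] [ 0.6089 -0.2714  0.064 ] [ 0.573  -0.2974  0.064 ]
0.068 [ 0.5989 -0.3015  0.068 ] [ 0.6009 -0.3008  0.068 ] edges [ 0.5921 -0.3289  0.068 ] [ 0.6061 -0.2733  0.068 ] [ 0.5707 -0.2989  0.068 ]
base near edge [ 0.60008657 -0.32811548  0.        ] [ 0.57603617 -0.29331392  0.        ]
```

```bash
sed -i 's/(.4955,-.4193);y0=76.4/(.4955,-.419);y0=76.4/; s/(.6016,-.302),.028/(.6013,-.301),.0285/; s/(.055,.06,.065)/(.06,.064)/; s/(.04,.05,.06,.08)/(.012,.02,.03)/; s/arange(8,18/arange(5,16/' pl.py; python3 pl.py | head -12
python3 - <<'E'
from h import *
p,R,s=cur(); print(p,row(p,R,(.4953,-.419,.146),166.4))
E
```

```text
5.572 0.06 0.012 7.5 0.19 0.06 0.07 [0.112 0.092] [5.338 5.338]
5.572 0.06 0.012 7.5 0.18 0.08 0.06 [0.129 0.109] [5.338 5.338]
5.559 0.06 0.012 7.0 0.19 0.04 0.091 [0.059 0.046] [5.338 5.338]
5.559 0.06 0.012 7.0 0.18 0.06 0.08 [0.065 0.053] [5.338 5.338]
5.559 0.06 0.012 7.0 0.17 0.08 0.07 [0.075 0.063] [5.338 5.338]
5.546 0.06 0.012 6.5 0.18 0.04 0.101 [0.034 0.026] [5.338 5.338]
5.546 0.06 0.012 6.5 0.17 0.06 0.091 [0.038 0.03 ] [5.338 5.338]
5.546 0.06 0.012 6.5 0.16 0.08 0.081 [0.043 0.036] [5.338 5.338]
5.532 0.06 0.012 6.0 0.17 0.04 0.111 [0.02  0.015] [5.338 5.338]
5.532 0.06 0.012 6.0 0.16 0.06 0.101 [0.022 0.017] [5.338 5.338]
5.532 0.06 0.012 6.0 0.15 0.08 0.091 [0.025 0.021] [5.338 5.338]
5.519 0.06 0.012 5.5 0.16 0.04 0.121 [0.011 0.009] [5.338 5.338]
[ 0.49535946 -0.4192538   0.21480207] [ 1.00e-01  2.00e-01  6.88e+01 -1.00e-04 -9.00e-04 -1.80e-03]
```

{"api": "jog_arm", "payload": {"series": [[0,0,20,0,0,0,85],[0,0,40,0,0,0,85],[0,0,58,0,0,0,85],[0,0,67,0,0,0,85],[0,0,69,0,0,0,60],[0,0,69,0,0,0,40],[0,0,69,0,0,0,30],[0,0,69,0,0,0,24],[0,0,69,0,0,0,20],[0,0,69,0,0,0,17],[0,0,69,0,0,0,14],[0,0,69,0,0,0,8],[0,0,69,0,0,0,0],[0,0,69,0,0,0,0]]}}

```text
time: 3.05
tcp_pos: [0.4959, -0.4198, 0.147]
eef_rot: [0.0, 0.119, 0.993, -0.001]
wrist_force: [-0.5, 0.0, 5.8]
width: 0.0153
```

```bash
python3 - <<'E'
from h import *
p,R,s=cur(); m=R.as_matrix(); print(p,m.round(4),s['width'],s['wrist_force'],s['moment'],s['time'],s['joint_pos'].round(2)); grab('wrist','wrist2'); grab('scene','scene2')
E
```

```text
[ 0.49587675 -0.41976894  0.14696115] [[-9.715e-01  2.369e-01  5.000e-04]
 [ 2.369e-01  9.715e-01 -1.400e-03]
 [-8.000e-04 -1.200e-03 -1.000e+00]] 0.015267215407198114 [-0.52940675  0.02189898  5.82457849] [0.06568165 0.02958626 0.05105539] 3.05 [-0.8   0.39 -0.1   1.08 -0.   -0.56]
```

View pics/wrist2.png

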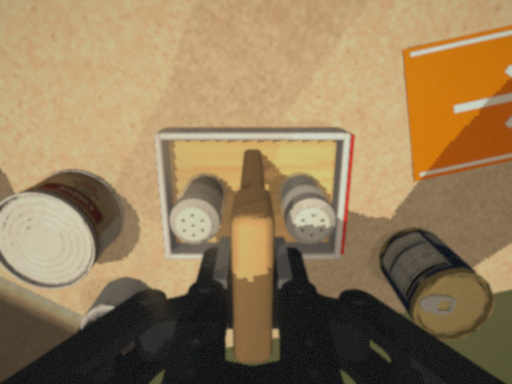

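Grasped: width 15.3 mm, with a slight downward press of 5.8 N. Next is the straight push, +62 mm along tool y (caddy forward).

{"api": "jog_arm", "payload": {"series": [[0,3,0,0,0,0,0],[0,8,0,0,0,0,0],[0,14,0,0,0,0,0],[0,20,0,0,0,0,0],[0,26,0,0,0,0,0],[0,32,0,0,0,0,0],[0,38,0,0,0,0,0],[0,44,0,0,0,0,0],[0,50,0,0,0,0,0],[0,56,0,0,0,0,0],[0,60,0,0,0,0,0],[0,62,0,0,0,0,0],[0,62,0,0,0,0,0]]}}

```text
time: 4.23
tcp_pos: [0.5108, -0.3586, 0.1469]
eef_rot: [0.0, 0.119, 0.993, -0.0]
wrist_force: [-0.7, 0.9, 4.0]
width: 0.0149
```

```bash
python3 - <<'E'
from h import *
w=load('wrist2')
Q=np.array([plane(w,*p,.049) for p in [(352,132),(159,132),(166,256),(345,255)]]);print('rim before',Q.mean(0).round(4),yaw(Q[1]+Q[2],Q[0]+Q[3]))
p,R,s=cur(); m=R.as_matrix(); print(p,np.degrees(np.arctan2(m[1,1],m[0,1])),m[2].round(4),s['width'],s['wrist_force'],s['moment'],s['time'])
for n in ('wrist','scene','top'): grab(n,n+'3')
a=[cv2.resize(load(n+'3')['img'],(400,300)) for n in ('scene','top')]; cv2.imwrite('pics/f.png',np.hstack(a))
E
```

```text
rim before [ 0.4967 -0.4182  0.049 ] 76.46394677563576
[ 0.51075213 -0.3586435   0.14694889] 76.34014605363528 [-8.e-04 -2.e-04 -1.e+00] 0.014928758817954052 [-0.65429482  0.8940898   4.0155324 ] [ 0.03714079  0.12203164 -0.05377766] 4.2333
```

View pics/wrist3.png

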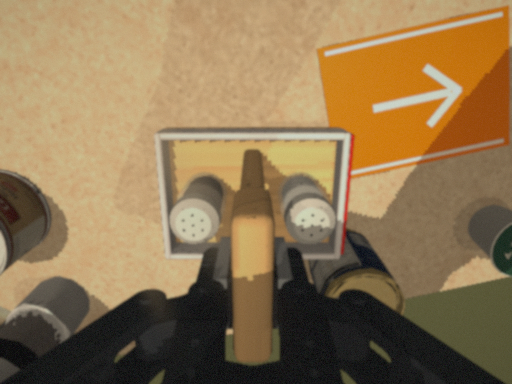

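View pics/f.png

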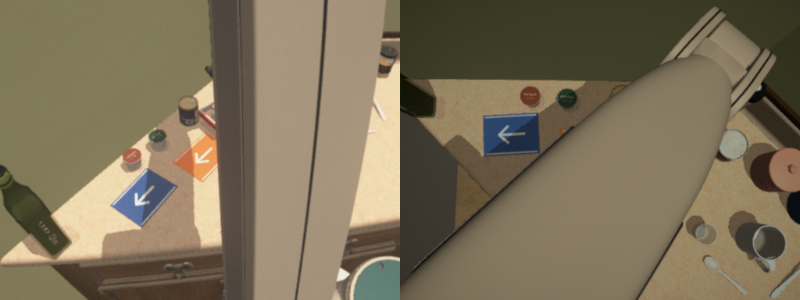

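Force stayed small and the castors should now trail after 62 mm. The tray's front corner stands clear beside the can at (345,250) in the wrist view. Next I plan the steered part from here.

```bash
sed -e 's/c0=(.4955,-.419);y0=76.4/c0=(.5108,-.3586);y0=76.34/; s/(.06,.064)/(.002,)/; s/>.345/>.29/' pl.py > pl2.py; python3 pl2.py | head -30
```

```text
3.19 0.002 0.012 8.0 0.19 0.06 0.068 [0.122 0.101] [113.413 113.413]
3.175 0.002 0.012 7.5 0.19 0.04 0.088 [0.064 0.051] [113.413 113.413]
3.175 0.002 0.012 7.5 0.18 0.06 0.078 [0.071 0.058] [113.413 113.413]
3.175 0.002 0.012 7.5 0.17 0.08 0.068 [0.082 0.069] [113.413 113.413]
3.16 0.002 0.012 7.0 0.18 0.04 0.098 [0.037 0.029] [113.413 113.413]
3.16 0.002 0.012 7.0 0.17 0.06 0.088 [0.041 0.033] [113.413 113.413]
3.16 0.002 0.012 7.0 0.16 0.08 0.078 [0.047 0.04 ] [113.413 113.413]
3.145 0.002 0.012 6.5 0.17 0.04 0.109 [0.022 0.017] [113.413 113.413]
3.145 0.002 0.012 6.5 0.16 0.06 0.099 [0.024 0.019] [113.413 113.413]
3.145 0.002 0.012 6.5 0.15 0.08 0.088 [0.027 0.023] [113.413 113.413]
3.13 0.002 0.012 6.0 0.16 0.04 0.119 [0.012 0.009] [113.413 113.413]
3.13 0.002 0.012 6.0 0.15 0.06 0.109 [0.014 0.011] [113.413 113.413]
3.13 0.002 0.012 6.0 0.14 0.08 0.099 [0.016 0.013] [113.413 113.413]
3.101 0.002 0.012 5.0 0.15 0.04 0.129 [0.007 0.005] [113.413 113.413]
3.101 0.002 0.012 5.0 0.14 0.06 0.119 [0.008 0.006] [113.413 113.413]
3.101 0.002 0.012 5.0 0.13 0.08 0.109 [0.009 0.008] [113.413 113.413]
2.809 0.002 0.02 8.0 0.19 0.04 0.08 [0.098 0.078] [113.413 113.413]
2.809 0.002 0.02 8.0 0.18 0.06 0.07 [0.108 0.089] [113.413 113.413]
2.809 0.002 0.02 8.0 0.17 0.08 0.06 [0.124 0.106] [113.413 113.413]
2.776 0.002 0.02 7.5 0.18 0.04 0.09 [0.057 0.045] [113.413 113.413]
2.776 0.002 0.02 7.5 0.17 0.06 0.08 [0.063 0.051] [113.413 113.413]
2.776 0.002 0.02 7.5 0.16 0.08 0.07 [0.072 0.061] [113.413 113.413]
2.743 0.002 0.02 7.0 0.17 0.04 0.1 [0.033 0.026] [113.413 113.413]
2.743 0.002 0.02 7.0 0.16 0.06 0.09 [0.036 0.029] [113.413 113.413]
2.743 0.002 0.02 7.0 0.15 0.08 0.08 [0.042 0.035] [113.413 113.413]plan.py:6: RuntimeWarning: invalid value encountered in scalar divide
  n=int(round(L/ds)); w=1-np.cos(2*np.pi*(np.arange(n)+.5)/n); w*=np.radians(dt)/w.sum()
```

A near on-the-spot 9° left turn gives the best can clearance (about 12 mm while passing). I then run straight.

{"api": "jog_arm", "payload": {"series": [[0,1,0,0,0,-0.025,0],[0.1,2.5,0,0,0,-0.065,0],[0.2,4,0,0,0,-0.105,0],[0.4,5.5,0,0,0,-0.14,0],[0.5,6.5,0,0,0,-0.157,0],[1.1,11,0,0,0,-0.157,0],[2.2,18,0,0,0,-0.157,0],[3.5,26,0,0,0,-0.157,0],[4.7,34,0,0,0,-0.157,0],[6.0,42,0,0,0,-0.157,0],[7.2,50,0,0,0,-0.157,0],[8.5,58,0,0,0,-0.157,0],[9.7,66,0,0,0,-0.157,0],[11,74,0,0,0,-0.157,0],[12.2,82,0,0,0,-0.157,0],[13.5,90,0,0,0,-0.157,0],[14.7,98,0,0,0,-0.157,0],[15.8,105,0,0,0,-0.157,0],[16.2,108,0,0,0,-0.157,0],[16.2,108,0,0,0,-0.157,0]]}}

```text
time: 6.05
tcp_pos: [0.5204, -0.2489, 0.1469]
eef_rot: [0.0, 0.041, 0.999, 0.0]
wrist_force: [-1.8, 0.4, 5.8]
width: 0.0153
```

```bash
python3 - <<'E'
from h import *
p,R,s=cur(); m=R.as_matrix(); print(p,np.degrees(np.arctan2(m[1,1],m[0,1])),m[2].round(4),s['width'],s['wrist_force'],s['moment'],s['time'])
for n in ('wrist','top'): grab(n,n+'4')
cv2.imwrite('pics/g.png',np.hstack([cv2.resize(load(n+'4')['img'],(400,300)) for n in ('wrist','top')]))
E
```

```text
[ 0.52038933 -0.24894256  0.14692759] 85.3554655770175 [-5.e-04  1.e-03 -1.e+00] 0.015270146765279812 [-1.77525878  0.43209721  5.77263126] [0.01720578 0.51904066 0.02309542] 6.05
```

View pics/wrist4.png

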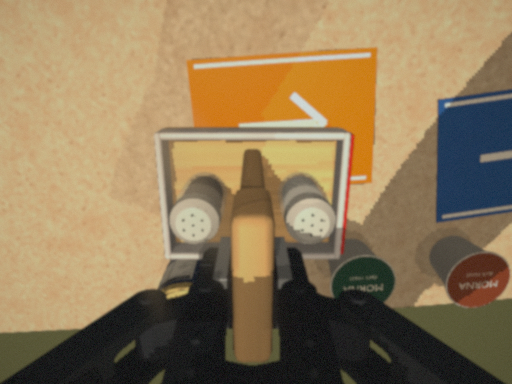

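View pics/g.png

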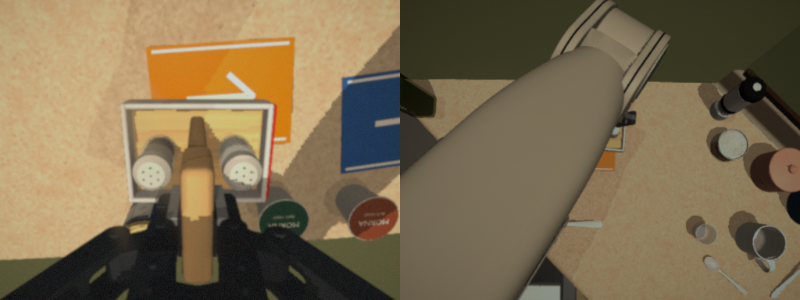

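The caddy is past the can. The blue mat's near edge shows at (437, 97–220) in the wrist view and the green pod is ahead-right at (363,280). I check both against the earlier fixes.

```bash
python3 - <<'E'
from h import *
w=load('wrist4');t=load('top0')
A=lambda x,y:((x+.5)/3.9-.5+95,(y+.5)/3.9-.5+95)
print('green',tri((w,(363,277)),(t,A(463,121))),'red',tri((w,(480,279)),(t,A(280,108))))
hsv=cv2.cvtColor(w['img'],cv2.COLOR_BGR2HSV);m=cv2.inRange(hsv,(95,90,30),(130,255,255));m=cv2.morphologyEx(m,cv2.MORPH_CLOSE,np.ones((9,9)))
cs,_=cv2.findContours(m,0,1);c=max(cs,key=cv2.contourArea);q=cv2.approxPolyDP(cv2.convexHull(c),4,True)[:,0];print(q.tolist(),[plane(w,*map(float,k),.001)[:2].round(4).tolist() for k in q])
Q=np.array([plane(w,*p,.049) for p in [(352,132),(159,132),(166,256),(345,255)]]);print('rim',Q.mean(0).round(4),yaw(Q[1]+Q[2],Q[0]+Q[3]))
E
sed -e 's/c0=(.4955,-.419);y0=76.4/c0=(.5204,-.2489);y0=85.36/; s/(.06,.064)/(.05,.06,.07,.08)/; s/arange(5,16,.5)/[8.44]/; s/(.012,.02,.03)/(.04,.05,.06,.07)/; s/yg-y0-a1/0/; s/(.04,.06,.08)/(.01,)/;s/np.arange(.01,.2,.01)/[.01]/; s/>.0008/>.003/' pl.py > pl3.py; sed -i 's/^      C=cas/      print(d@n);C=cas/' pl3.py; python3 pl3.py
```

```text
green (array([ 0.60239275, -0.1682953 ,  0.03280305]), [np.float64(2.0), np.float64(0.8)]) red (array([ 0.60458747, -0.08041809,  0.04455832]), [np.float64(1.5), np.float64(0.6)])
[[511, 90], [511, 210], [437, 220], [439, 101]] [[0.4671, -0.0454], [0.5681, -0.03], [0.5719, -0.0941], [0.4714, -0.1012]]
rim [ 0.5209 -0.2471  0.049 ] 85.4741570487111  File "pl3.py", line 7
    for a1 in np.[8.44]:
                 ^
SyntaxError: invalid syntax
```

```bash
python3 - <<'E'
from h import *; from plan import *
G=np.array([.5177,-.0292]);yg=93.8;g=np.radians(yg);e=np.array([np.cos(g),np.sin(g)]);n=np.array([-e[1],e[0]])
c0=(.5204,-.2489);y0=85.36
best=min(((abs((path(c0,y0,[(s,0),(l,yg-y0)])[-1][0]-G)@n),s,l) for l in (.05,.06) for s in np.arange(.01,.12,.002)))
print(best); _,s0,l=best
S=[(s0,0),(l,yg-y0)];rem=(G-path(c0,y0,S)[-1][0])@e;P=path(c0,y0,S+[(rem,0)]);print('rem',rem,castor(P,15)[:,-1],clear(P,(.6035,-.168),.02),clear(P,(.606,-.08),.02))
p,R,_=cur()
for i in list(range(4,len(P)-1,4))+[len(P)-1]:
    c,t=P[i]; r=row(p,R,(c[0],c[1],p[2]),np.degrees(t)+90); print(i,r)
E
```

```text
(np.float64(2.7313264848538758e-05), np.float64(0.086), 0.06)
rem 0.07420591207689461 [0.07535414 0.0633764 ] 0.011283263572402741 0.010063691663527888
4 [-0.0e+00  8.4e+00  0.0e+00  1.0e-03  4.0e-04 -5.0e-04]
8 [-0.00e+00  1.64e+01  0.00e+00  1.00e-03  4.00e-04 -5.00e-04]
12 [-0.00e+00  2.44e+01  0.00e+00  1.00e-03  4.00e-04 -5.00e-04]
16 [-0.00e+00  3.24e+01  0.00e+00  1.00e-03  4.00e-04 -5.00e-04]
20 [-0.00e+00  4.04e+01  0.00e+00  1.00e-03  4.00e-04 -5.00e-04]
24 [ 0.00e+00  4.84e+01  0.00e+00  1.00e-03  4.00e-04 -5.00e-04]
28 [ 0.00e+00  5.64e+01  1.00e-01  1.00e-03  4.00e-04 -5.00e-04]
32 [ 0.00e+00  6.44e+01  1.00e-01  1.00e-03  4.00e-04 -5.00e-04]
36 [ 0.00e+00  7.24e+01  1.00e-01  1.00e-03  4.00e-04 -5.00e-04]
40 [ 0.00e+00  8.04e+01  1.00e-01  1.00e-03  4.00e-04 -5.00e-04]
44 [ 0.00e+00  8.84e+01  1.00e-01  1.00e-03  4.00e-04 -5.00e-04]
48 [ 2.00e-01  9.64e+01  1.00e-01  1.00e-03  4.00e-04 -4.70e-03]
52 [ 9.000e-01  1.044e+02  1.000e-01  1.000e-03  4.000e-04 -2.230e-02]
56 [ 2.300e+00  1.124e+02  1.000e-01  1.000e-03  4.000e-04 -5.480e-02]
60 [ 4.300e+00  1.202e+02  1.000e-
[... 263 characters left out ...]
1  1.517e+02  1.000e-01  9.000e-04  5.000e-04 -1.478e-01]
80 [ 1.170e+01  1.597e+02  1.000e-01  9.000e-04  5.000e-04 -1.478e-01]
84 [ 1.280e+01  1.676e+02  2.000e-01  9.000e-04  5.000e-04 -1.478e-01]
88 [ 1.400e+01  1.755e+02  2.000e-01  9.000e-04  5.000e-04 -1.478e-01]
92 [ 1.520e+01  1.835e+02  2.000e-01  9.000e-04  5.000e-04 -1.478e-01]
96 [ 1.640e+01  1.914e+02  2.000e-01  9.000e-04  5.000e-04 -1.478e-01]
100 [ 1.760e+01  1.993e+02  2.000e-01  9.000e-04  5.000e-04 -1.478e-01]
104 [ 1.870e+01  2.073e+02  2.000e-01  9.000e-04  5.000e-04 -1.478e-01]
108 [ 1.990e+01  2.152e+02  2.000e-01  9.000e-04  5.000e-04 -1.478e-01]
110 [ 2.050e+01  2.192e+02  2.000e-01  9.000e-04  5.000e-04 -1.478e-01]
```

{"api": "jog_arm", "payload": {"series": [[0,4,0,0,0,0,0],[0,12,0,0,0,0,0],[0,20,0,0,0,0,0],[0,28,0,0,0,0,0],[0,36,0,0,0,0,0],[0,44,0,0,0,0,0],[0,52,0,0,0,0,0],[0,60,0,0,0,0,0],[0,68,0,0,0,0,0],[0,76,0,0,0,0,0],[0,84,0,0,0,0,0],[0.1,92,0,0,0,-0.002,0],[0.4,100,0,0,0,-0.011,0],[1.5,108,0,0,0,-0.036,0],[3.2,116,0,0,0,-0.073,0],[5.2,124,0,0,0,-0.11,0],[7.1,132,0,0,0,-0.136,0],[8.5,139,0,0,0,-0.147,0],[9.3,144,0,0,0,-0.148,0],[9.5,145,0,0,0,-0.148,0]]}}

```text
time: 7.82
tcp_pos: [0.5225, -0.1028, 0.147]
eef_rot: [0.0, -0.034, 0.999, 0.001]
wrist_force: [-0.5, -0.2, 3.2]
width: 0.0153
```

```bash
python3 - <<'E'
from h import *
p,R,s=cur(); m=R.as_matrix(); print(p,np.degrees(np.arctan2(m[1,1],m[0,1])),m[2].round(4),s['width'],s['wrist_force'],s['moment'],s['time'])
w=grab('wrist','wrist5'); grab('top','top5')
hsv=cv2.cvtColor(w['img'],cv2.COLOR_BGR2HSV);m=cv2.inRange(hsv,(95,90,30),(130,255,255));m=cv2.morphologyEx(m,cv2.MORPH_CLOSE,np.ones((9,9)))
cs,_=cv2.findContours(m,0,1);c=max(cs,key=cv2.contourArea);q=cv2.approxPolyDP(cv2.convexHull(c),4,True)[:,0];print(q.tolist(),[plane(w,*map(float,k),.001)[:2].round(4).tolist() for k in q])
for G in [(.5178,-.0295)]: print(row(p,R,(*G,p[2]),93.8+90))
E
```

```text
[ 0.52246599 -0.10275415  0.14699806] 93.88225292224209 [-6.0e-04  1.9e-03 -1.0e+00] 0.015340898358516382 [-0.45838543 -0.18051773  3.18952865] [-0.15245635  0.04495965 -0.01693475] 7.8167
[[417, 232], [364, 232], [348, 225], [259, 126], [259, 113], [436, 114]] [[0.5628, 0.0433], [0.5657, -0.0031], [0.56, -0.018], [0.4809, -0.1004], [0.4709, -0.1012], [0.462, 0.0363]]
[-3.00e-01  7.34e+01  1.00e-01  1.90e-03  6.00e-04  1.40e-03]
```

View pics/wrist5.png

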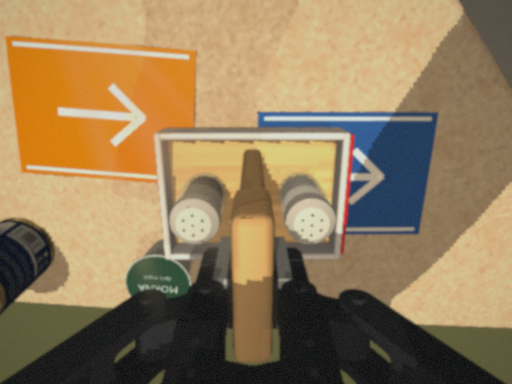

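View pics/top5.png

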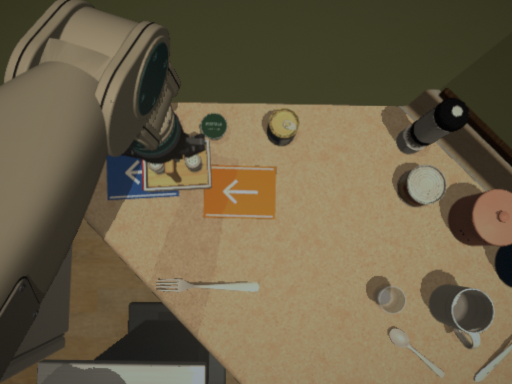

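The wrist view confirms the mat: its corners at (436,114), (417,232) and (259,113) agree with the top view within about 2 mm. The caddy is in line, so 73.5 mm straight ahead remains.

{"api": "jog_arm", "payload": {"series": [[0,3,0,0,0,0,0],[0,9,0,0,0,0,0],[0,16,0,0,0,0,0],[0,23,0,0,0,0,0],[0,30,0,0,0,0,0],[0,37,0,0,0,0,0],[0,44,0,0,0,0,0],[0,51,0,0,0,0,0],[0,58,0,0,0,0,0],[0,64,0,0,0,0,0],[0,69,0,0,0,0,0],[0,72,0,0,0,0,0],[0,73.3,0,0,0,0,0],[0,73.5,0,0,0,0,0],[0,73.5,0,0,0,0,0]]}}

```text
time: 9.17
tcp_pos: [0.5175, -0.0298, 0.147]
eef_rot: [0.0, -0.034, 0.999, 0.001]
wrist_force: [0.5, -0.1, 0.7]
width: 0.0155
```

```bash
python3 - <<'E'
from h import *
p,R,s=cur(); m=R.as_matrix(); print(p,np.degrees(np.arctan2(m[1,1],m[0,1])),m[2].round(4),s['width'],s['wrist_force'],s['moment'],s['time'])
w=grab('wrist','wrist6'); grab('top','top6'); grab('scene','scene6')
cv2.imwrite('pics/i.png',np.hstack([cv2.resize(load(n+'6')['img'],(400,300)) for n in ('scene','top')]))
E
```

```text
[ 0.51754222 -0.02983069  0.14700581] 93.85355573358264 [-3.0e-04  2.4e-03 -1.0e+00] 0.015480325960506549 [ 0.45014722 -0.07656481  0.66565981] [-0.08156152 -0.06259568 -0.0057154 ] 9.1667
```

View pics/wrist6.png

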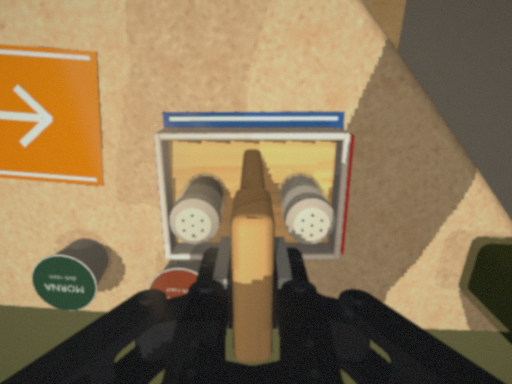

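View pics/i.png

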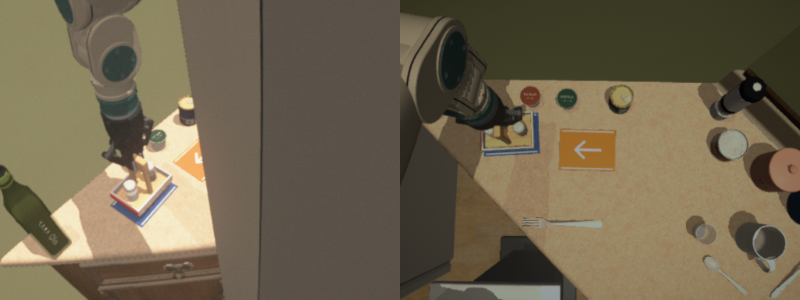

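```bash
python3 - <<'E'
from h import *
w=load('wrist6');p,R,s=cur()
def tf(X): return (R.inv().apply(X-p)*1000).round(1)
hsv=cv2.cvtColor(w['img'],cv2.COLOR_BGR2HSV);m=cv2.inRange(hsv,(95,90,30),(130,255,255));m=cv2.morphologyEx(m,cv2.MORPH_CLOSE,np.ones((9,9)))
cs,_=cv2.findContours(m,0,1);c=max(cs,key=cv2.contourArea);q=cv2.boundingRect(c);print(q)
for u,v in [(q[0],112),(q[0]+q[2]-1,112)]:
    X=plane(w,u,v,.001);print(X.round(4),tf(X))
for p_ in [(157,131),(352,131),(345,256),(166,257)]: print('rim',tf(plane(w,*p_,.049)))
a=load('scene6')['img'][205:295,125:240];cv2.imwrite('pics/j.png',cv2.resize(a,None,fx=6.5,fy=6.5,interpolation=cv2.INTER_CUBIC))
E
```

```text
(165, 112, 178, 16)
[ 0.4699 -0.1005  0.001 ] [ 52.3 -67.3 145.8]
[0.4608 0.0356 0.001 ] [ 52.2  69.1 146.1]
rim [ 45.3 -61.4  97.8]
rim [45.2 64.1 98.1]
rim [-45.7  67.3  98.1]
rim [-46.3 -62.9  97.9]
```

View pics/j.png

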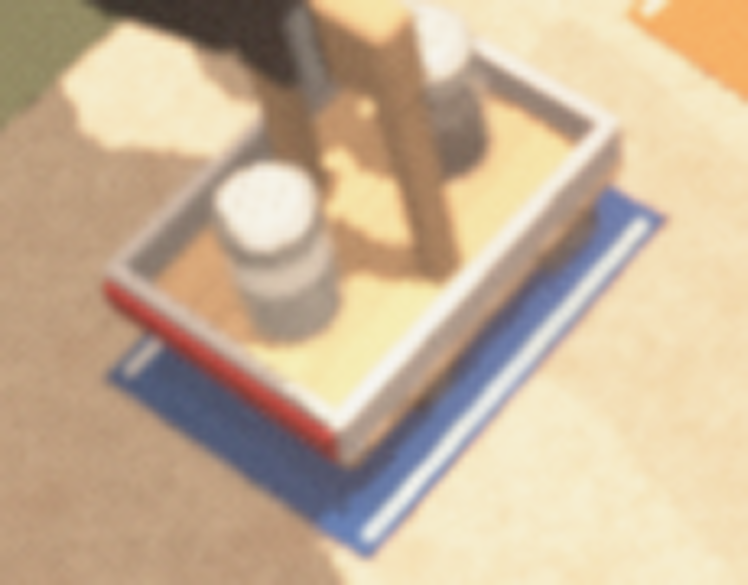

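{"api": "jog_arm", "payload": {"series": [[0,0,0,0,0,0,17],[0,0,0,0,0,0,20],[0,0,0,0,0,0,26],[0,0,0,0,0,0,35],[0,0,0,0,0,0,45],[0,0,0,0,0,0,45],[0,0,-8,0,0,0,45],[0,0,-20,0,0,0,45],[0,0,-40,0,0,0,45],[0,0,-60,0,0,0,45],[0,0,-80,0,0,0,45],[0,0,-100,0,0,0,45],[0,0,-110,0,0,0,45],[0,0,-110,0,0,0,45]]}}

```text
time: 10.48
tcp_pos: [0.5195, -0.0307, 0.2603]
eef_rot: [0.003, -0.033, 0.999, 0.0]
wrist_force: [1.0, -0.1, 0.0]
width: 0.045
```

```bash
python3 - <<'E'
from h import *
p,R,s=cur(); print(p,s['width'],s['wrist_force'],s['time'])
for n in ('wrist','top','scene'): grab(n,n+'7')
t=np.radians(93.85);c=np.array([.5175,-.0298]);e=np.array([np.cos(t),np.sin(t)]);f=np.array([-e[1],e[0]])
sc=load('scene7')
cr=lambda d,x,y,w,h,k:cv2.resize(d['img'][y:y+h,x:x+w],None,fx=k,fy=k,interpolation=cv2.INTER_CUBIC)
im=cr(sc,125,200,115,90,6.5)
for X in [(19,30,11),(35,30,11),(51,30,11),(35,46,11),(35,14,11)]:
    u=proj(sc,[*(c+X[0]/1000*e+X[1]/1000*f),X[2]/1000]); print(X,u.round(1),((u+.5-[125,200])*6.5).round(0))
cv2.imwrite('pics/k.png',im)
cv2.imwrite('pics/l.png',cr(load('top7'),90,90,120,120,4.5))
E
```

```text
[ 0.51948062 -0.03069193  0.26034096] 0.045013941535446904 [ 0.95355514 -0.14724913  0.02583545] 10.4833
(19, 30, 11) [189.3 261.4] [421. 402.]
(35, 30, 11) [183.8 267.5] [385. 442.]
(51, 30, 11) [178.1 273.8] [349. 483.]
(35, 46, 11) [190.3 271.9] [428. 471.]
(35, 14, 11) [177.4 263.2] [344. 414.]
```

View pics/k.png

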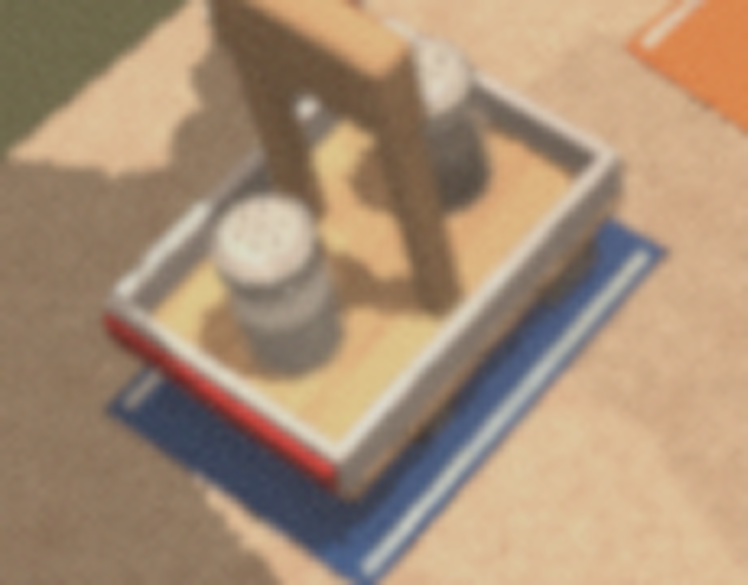

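View pics/l.png

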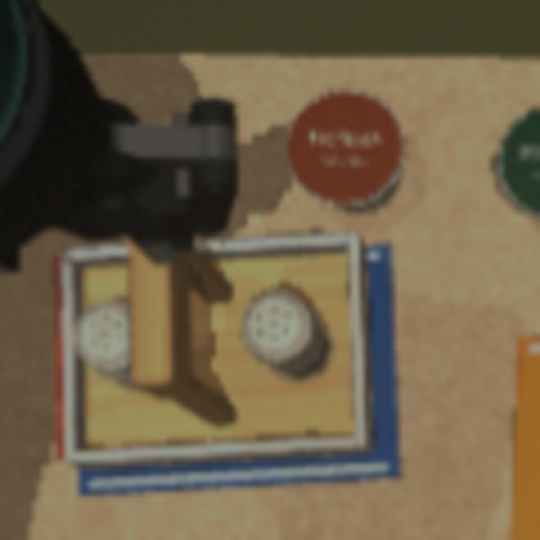

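View pics/wrist7.png

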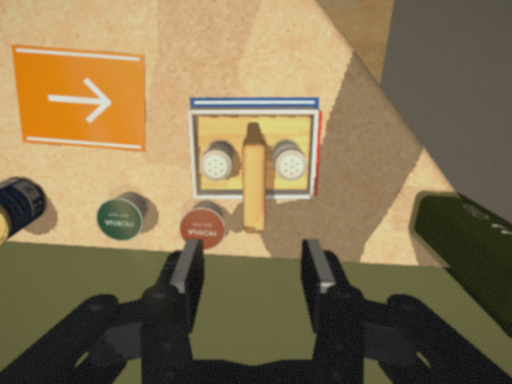

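```bash
python3 - <<'E'
from h import *
t=load('top7');w=load('wrist7')
T=lambda x,y:((x+.5)/4.5-.5+90,(y+.5)/4.5-.5+90)
Q=np.array([plane(t,*T(*p),.049) for p in [(58,254),(360,233),(367,449),(60,462)]])
print('top rim',Q.mean(0).round(4),[np.linalg.norm(Q[i]-Q[i-1]).round(4) for i in range(4)],yaw(Q[1],Q[0]),yaw(Q[2],Q[3]))
H=np.array([plane(t,*T(*p),.16) for p in [(130,240),(182,250),(183,388),(131,384)]]);print('handle lower end mid',((H[2]+H[3])/2).round(4))
for d,p4 in ((w,[(321,111),(189,112),(196,200),(315,200)]),):
    Q=np.array([plane(d,*p,.049) for p in p4]);print('wrist rim',Q.mean(0).round(4),yaw(Q[1]+Q[2],Q[0]+Q[3]),[np.linalg.norm(Q[i]-Q[i-1]).round(4) for i in range(4)])
    H=np.array([plane(d,*p,.16) for p in [(244,144),(266,144),(265,231),(244,231)]]);print('wrist handle',H.mean(0).round(4),yaw(H[0]+H[1],H[2]+H[3])+90)
    print('mat corners',[plane(d,*p,.001)[:2].round(4) for p in [(190.5,97),(319,97)]])
E
```

```text
top rim [ 0.5178 -0.0288  0.049 ] [np.float64(0.0875), np.float64(0.1262), np.float64(0.091), np.float64(0.1265)] 94.65764842609227 93.06591599587266
handle lower end mid [ 0.4842 -0.0349  0.16  ]
wrist rim [ 0.5201 -0.028   0.049 ] 93.99888451744448 [np.float64(0.0911), np.float64(0.1263), np.float64(0.0901), np.float64(0.1238)]
wrist handle [ 0.5152 -0.0297  0.16  ] 93.61277386370959
mat corners [array([ 0.4694, -0.1012]), array([0.4602, 0.0374])]
```

The pose checks out: caddy (0.518, −0.029), 93.9°, against mat (0.5177, −0.029), 93.8°. One last check is the left castor, using the dark patch under the tray side in the scene view.

```bash
python3 - <<'E'
from h import *
sc=load('scene7'); x0,y0,k=170,235,16
a=sc['img'][y0:y0+36,x0:x0+50]; im=cv2.resize(a,None,fx=k,fy=k,interpolation=cv2.INTER_CUBIC); im=cv2.convertScaleAbs(im,alpha=1.8)
t=np.radians(93.85);c=np.array([.5177,-.029]);e=np.array([np.cos(t),np.sin(t)]);f=np.array([-e[1],e[0]])
for col,ang in (((0,255,0),0),((0,0,255),25),((255,0,255),-25)):
    b=np.radians(ang); tr=np.array([-np.cos(b),-np.sin(b)]); ax=np.array([.035,.03])+.016*tr
    for q in np.linspace(0,2*np.pi,24,endpoint=False):
        l=ax+.011*np.cos(q)*tr; z=.012+.011*np.sin(q)
        u=(proj(sc,[*(c+l[0]*e+l[1]*f),z])+.5-[x0,y0])*k
        cv2.circle(im,tuple(int(v) for v in u),2,col,-1)
cv2.imwrite('pics/m.png',im)
E
```

```text
(no output)
```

View pics/m.png

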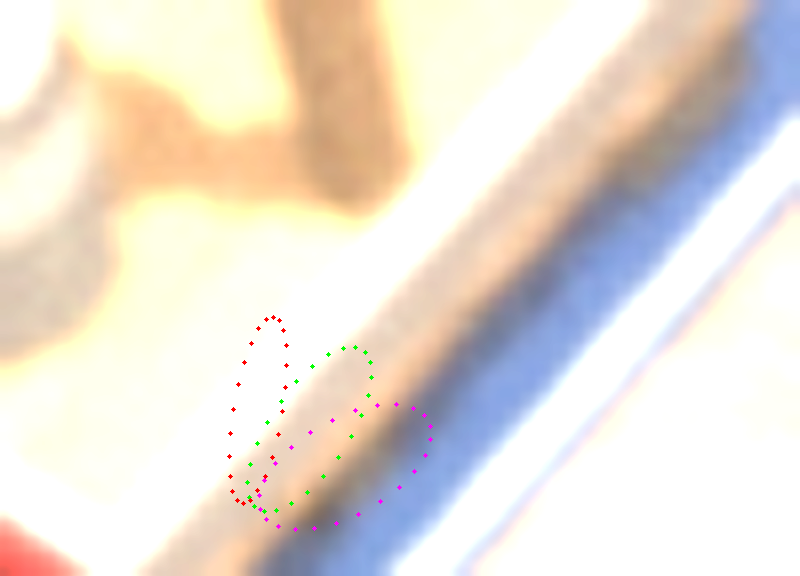

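```bash
python3 -c "
from h import *
print(env.job_done()); print(env.sense()['time'])"
```

```text
the job is handed in; nothing more can be done
None
the job is handed in; nothing more can be done
```

The caddy is parked on the blue mat, centred and in line with the arrow to within about 1 mm and 0.5°. The robot had let go and was clear when I handed the job in at about 10.6 s. I could not confirm by camera that the front castors trail straight.

**What I did:**
- I gripped the handle and pushed the caddy 62 mm straight ahead.
- I steered left 9° almost on the spot to pass the can, then drove straight.
- A gentle turn brought it on to the mat's line, and it finished with about 73 mm straight ahead.
- I let go and raised the gripper 110 mm straight up. The caddy was never lifted: the tool kept pressing down lightly, 0.7–6 N at each stop.

**Last checks:**

| | Position (m) | Yaw |
|---|---|---|
| Caddy, top view | (0.518, −0.029) | 93.9° (93.1° and 94.7° on its two sides) |
| Mat, top view | (0.518, −0.029) | 93.8° |

- **Disagreement:** the wrist view put the rim about 2 mm and the handle about 3 mm from the top-view centre across the mat. That is within, or just past, the stated 2 mm calibration.
- **Castors:** they are hidden under the tray. The scene view showed only a dark patch near where the left wheel should be, which did not settle its angle. My rolling model gave about 5° out of line at the end of the first push, if they started 120° out. It gave under 0.1° at the end.

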